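# Slide the blued steel plate out over the end of the ledge

### The arm

A 6-joint arm with a two-finger parallel gripper is mounted at the origin on the work surface. World frame = base frame: x ahead of the robot, y to its left, z up, the work surface at z = 0. Lengths are in m, angles in rad, forces in N, time in s.
With the tool pointing down it reaches from about 0.325 to 0.9 m from the base axis. Payload 6.1 kg.
Tool frame: the origin (TCP) lies on the centre line of the jaws, within the pads' length; the fingertips stand 14 mm ahead of it and the grasp point (between the pads) lies 5 mm behind it (env.finger_overhang is the distance from the TCP to the fingertips, in m); x points along the fingers, y is the direction in which the jaws open and shut, and the axes are right-handed (so a half turn about x gives the same grasp; the last joint's range is limited). The gripper opens to 85 mm and grips with 20 to 120 N. Pads are 22 mm wide; open, the fingers measure 114 mm over their backs; the gripper's body (76 mm by 85 mm) begins 54 mm behind the grasp point. The pads swing forward as they close: fully open they stand 13 mm farther back than shut.
Start: joints at [-1.36, 0.22, 1.526, -0, 1.395, -0.126], TCP at [0.207, -0.59, 0.245] pointing down, gripper open.
Joint ranges: [-2.98, 2.98], [-0.91, 2.08], [0.09, 2.57], [-1.24, 4.39], [0.2, 2.65], [-2.68, 2.68]. Speed limits (rad/s): [2.57, 2.57, 3.01, 3.14, 3.14, 3.14].

### API

Orientations are given as a unit quaternion [w, x, y, z].
In Python, from rig import env gives the robot as it stands. Calls block until the motion is done:
- env.reach(position, orientation): joint-space move of the TCP to a pose.
- env.line_to(position, attitude=None, max_speed=0.15, stop_force=None): straight line of the TCP; attitude=None keeps the orientation; max_speed is the mean speed in m/s. With stop_force (N) it stops when the force on the tool has changed by that much, and returns True; else False.
- env.move_j(angles): joint-space move.
- env.grip(opening, grasp_force=None): opening from 0.0 (shut) to 1.0 (fully open); grasp_force is the grip in N (None keeps the last); returns when the fingers have stopped.
- env.pause(seconds).
- env.solve_ik(position, orientation): joint angles nearest the present ones, or None.
- env.state(): the state.
- env.read_camera(name): name is "scene" or "top" or "wrist"; returns (picture, depth): 384x512x3 uint8, red, green, blue; 384x512 float32, m along the optical axis (not along the pixel's ray), 0 where there is no reading.
- env.calibration(name): a dict with "fx", "fy", "cx", "cy" (pixels), "R" (3x3) and "t" (3): a world point X has camera coordinates R X + t. Camera axes: x right, y down, z forward; pixel columns grow to the right and rows downward; lengths in m; the calibration is good to about 2 mm. A picture is of the moment at which its call begins: read the wrist's pose just before it. calibration takes no time and is no camera call; for the wrist camera it gives the pose at the moment of the call.
A pose or a line that the arm cannot do raises env.MotionError and nothing moves.
- env.close_job(): hands the job in, once; it reports no verdict.
The state is a dict: "t": time; "qpos": joint angles; "joint_vel": joint speeds; "effort": joint torques, N m; "ee_pos": TCP position; "eef_rot": TCP orientation; "ft_force": force on the tool from outside, world axes, zero at the start; "moment": the same for the moment, N m; "gripper_width": opening from 0.0 (shut) to 1.0 (fully open).
Only numpy, scipy, OpenCV 4.12 (cv2) and the standard library are available. Lean on these libraries where they do the work, as an engineer would, in place of code of your own. Each camera call takes 0.05 s, during which the arm holds its last target.

### The job

Push the steel plate with the blue end along the ledge until all of its blue end sticks out past the ledge's right-hand end, with no more than a finger's width of bare steel showing beyond it, so that the fitter can take it by the blue end. Only push it with your fingertips, never lift or carry it: it stays lying flat on the ledge throughout and ends up square with the ledge. Leave the brass plate and everything else on the ledge and the bench where it is.

Things in the scene. Friction and masses are not known exactly. Their poses are not given: they have to be found in the camera images.
- ledge: Fixed oak bench riser (the ledge). Top 500 mm long (its y), 240 mm deep (its x, -120 to +120 mm), 70 mm above the bench. Origin: under the middle of the top, at bench height. x points to its back, away from the robot, y to the robot's left, z up. Upstand 12 mm thick, 14 mm high along the back beyond x = +120 mm; both short ends are open. Place and turn (up to 0.2 rad) change every run.
- ledge_end (a point): Middle of the upper edge of the ledge's right-hand end (the robot's right; the ledge's y = -250 mm, z = 70 mm), over which the plate must stick out. Axes as the ledge's.
- plate: Loose steel plate flat on the ledge, 180 mm (its y) x 90 mm (its x) x 5 mm, about 0.6 kg. Origin: centre of its underside. In the front or back row (60 mm either side of the ledge's middle line), up to 0.12 rad askew. The last 45 mm at its -y end, towards the ledge's right-hand end, are blue; the plain end has two dark holes. Slides at 2 to 8 N; tips if 90 mm overhang.
- blue_line (a point): Middle of the thin white line across the plate's upper face where the blue end meets the bare steel: 45 mm from the plate's centre along its -y axis, 45 mm short of its blue end's edge. Axes as the plate's.
- brass_plate: Loose brass plate lying flat on the ledge in the other row: 140 mm long (its y axis), 60 mm wide (its x axis), 5 mm thick, a dark hole in each corner. Origin: centre of its underside. Not to be moved.
- walnut_block: Loose dark wood block standing on the left-hand part of the ledge, 60 mm (its x) by 40 mm (its y), 42 mm high. Origin: centre of its underside. Not to be moved.
- grease_jar: Loose yellow jar with a black lid, 42 mm across and 48 mm high, standing on the left-hand part of the ledge. Origin: centre of its underside. Not to be moved.
- blue_bin: Loose open-fronted blue bin with steel pins, on the bench to the right: 170 mm (its x) by 105 mm (its y), 75 mm high. Origin: centre of its underside. Not to be moved.
- green_bin: Loose open-fronted green bin with brass pins, on the bench to the right: 170 mm (its x) by 105 mm (its y), 75 mm high. Origin: centre of its underside. Not to be moved.
- screwdriver: Loose screwdriver with an orange handle lying on the bench in front of the ledge, to the right, lying nearly along y. Not to be moved.
- caliper: Loose caliper, about 210 mm long with a black slide 12 mm high, lying on the bench in front of the ledge, to the left, nearly along y. Not to be moved.
Things that resemble listed ones, but are neither listed nor needed, are in the scene too. There is more than one size of the plate; the job needs the larger.

How it is judged:
By the outcome, as a careful person would: the job done as asked, in the order asked, and still so for the second after the job is handed in, with the robot touching nothing.
It also fails if it takes over 48 s, if anything falls off the work surface, if the arm or the gripper's body presses on something with over 40 N, if the wrist force passes 120 N, or if a joint passes its speed limit or range.

## Working session

There is one attempt and no reset: what is moved stays moved. The work goes in short steps, each a Python script; the robot and the scene stay as the last script left them, time stands still between calls to the robot, and variables do not carry over. Pictures are saved under pics/ and viewed, and the job is handed in when it is done.

```bash
ls; mkdir -p pics
python3 - <<'E'
from rig import env
import cv2
s=env.state();print(s['t'],s['ee_pos'],s['eef_rot'],env.finger_overhang)
for n in ("scene","top","wrist"):
    p,d=env.read_camera(n);cv2.imwrite(f'pics/{n}0.png',p[:,:,::-1]);c=env.calibration(n);print(n,c)
    import numpy as np;np.save(f'pics/{n}0d.npy',d)
E
```

```text
pics
0.0 [ 0.20640799 -0.58933026  0.24420889] [-0.11783926 -0.69706433 -0.1191814   0.69714491] 0.014
scene {'fx': 355.1064997286565, 'fy': 355.1064997286565, 'cx': 253.96688478906003, 'cy': 193.23782754221935, 'R': array([[-0.89103764,  0.45376579,  0.0121872 ],
       [ 0.30257473,  0.61373675, -0.72922955],
       [-0.33837916, -0.64608344, -0.68416061]]), 't': array([ 0.45796025, -0.04616665,  1.31281298])}
top {'fx': 468.35349892053335, 'fy': 468.35349892053335, 'cx': 250.31770071976376, 'cy': 202.22933573202948, 'R': array([[-0.0257304 , -0.9995892 , -0.01262449],
       [-0.98730586,  0.02739014, -0.15645099],
       [ 0.15673251,  0.00843869, -0.98760504]]), 't': array([-0.06344719,  0.46277059,  1.56224366])}
wrist {'fx': 322.46560612467664, 'fy': 322.46560612467664, 'cx': 253.2795790437889, 'cy': 186.60930343418482, 'R': array([[ 0.33030786, -0.94387153, -0.00180314],
       [-0.89280919, -0.31305729,  0.32386244],
       [-0.30624902, -0.10536445, -0.94610246]]), 't': array([-0.62434496, -0.04242711,  0.38103378])}
```

View pics/top0.png

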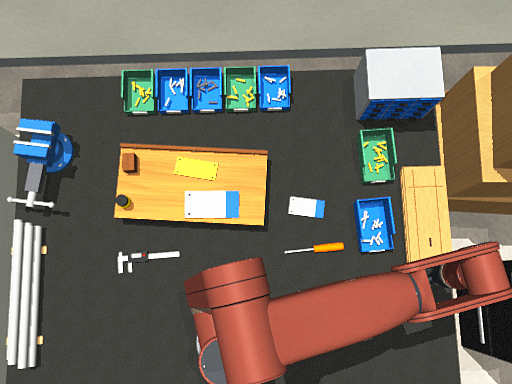

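View pics/scene0.png

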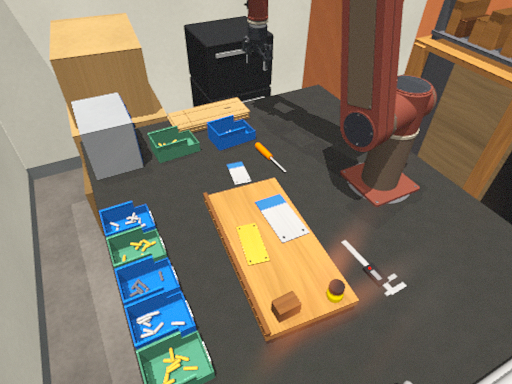

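View pics/wrist0.png

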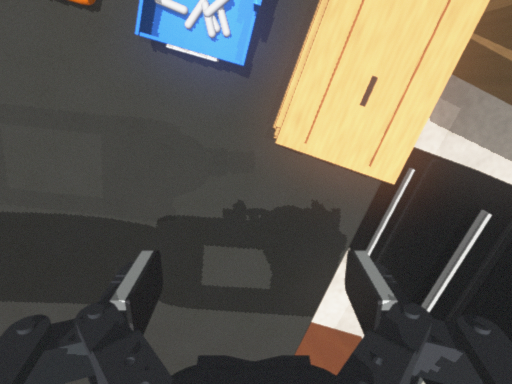

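Two things could be taken for the plate: the blue-ended plate on the ledge at top (211,205), which is large with holes at its plain end, and a similar but smaller plate on the bench at top (306,207). The job's plate is the one on the ledge. I'll measure it and check it in a close crop.

```bash
cat > h.py <<'E'
import numpy as np, cv2
def cast(c,uv,z):
    uv=np.atleast_2d(np.asarray(uv,float)); d=np.c_[(uv[:,0]-c['cx'])/c['fx'],(uv[:,1]-c['cy'])/c['fy'],np.ones(len(uv))]@c['R']
    o=-c['R'].T@c['t']; k=(z-o[2])/d[:,2]; return o+k[:,None]*d
def proj(c,X):
    p=np.atleast_2d(X)@c['R'].T+c['t']; return np.c_[c['fx']*p[:,0]/p[:,2]+c['cx'],c['fy']*p[:,1]/p[:,2]+c['cy']]
def big(m):
    n,l,s,_=cv2.connectedComponentsWithStats(m.astype(np.uint8)); return l==1+np.argmax(s[1:,4])
E
python3 - <<'E'
from rig import env
from h import *
img=cv2.imread('pics/top0.png'); c=env.calibration('top')
cr=img[135:235,105:335]; cv2.imwrite('pics/crop0.png',cv2.resize(cr,None,fx=3.4,fy=3.4,interpolation=cv2.INTER_CUBIC))
hsv=cv2.cvtColor(img,cv2.COLOR_BGR2HSV)
roi=np.zeros(img.shape[:2],bool); roi[140:232,108:275]=1
white=roi&(hsv[...,1]<60)&(hsv[...,2]>140)
blue=roi&(hsv[...,0]>95)&(hsv[...,0]<125)&(hsv[...,1]>120)
for n,m,z in(('white',white,.075),('blue',blue,.075)):
    m=big(m); ys,xs=np.nonzero(m); P=cast(c,np.c_[xs,ys],z)[:,:2]
    r=cv2.minAreaRect((P*1000).astype(np.float32)); print(n,m.sum(),r, cv2.boxPoints(r).round(1).tolist())
ledge=roi&(hsv[...,2]>90); ledge=big(cv2.morphologyEx(ledge.astype(np.uint8),cv2.MORPH_CLOSE,np.ones((9,9))))
cn=max(cv2.findContours(ledge.astype(np.uint8),0,2)[0],key=cv2.contourArea)
r=cv2.minAreaRect(cast(c,cn[:,0],.07)[:,:2].astype(np.float32)*1000);print('ledge',r,cv2.boxPoints(r).round(1).tolist())
E
```

```text
white 1102 ((453.16748046875, 75.25189208984375), (134.82859802246094, 87.6673812866211), 88.43415832519531) [[407.5, 9.100000381469727], [495.1000061035156, 6.699999809265137], [498.79998779296875, 141.39999389648438], [411.20001220703125, 143.8000030517578]]
blue 342 ((450.7189025878906, -14.944757461547852), (40.13410568237305, 87.66694641113281), 88.76134490966797) [[406.5, -34.099998474121094], [494.1000061035156, -36.0], [495.0, 4.199999809265137], [407.29998779296875, 6.099999904632568]]
ledge ((527.0259399414062, 124.31680297851562), (507.68170166015625, 259.30133056640625), 85.40252685546875) [[377.3999938964844, -118.30000305175781], [635.9000244140625, -139.10000610351562], [676.5999755859375, 366.8999938964844], [418.1000061035156, 387.70001220703125]]
```

View pics/crop0.png

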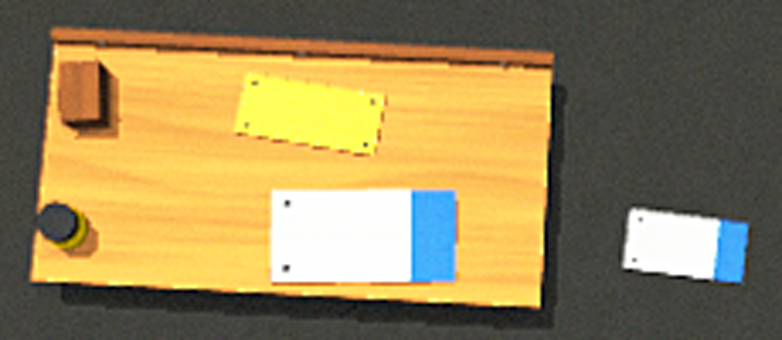

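The crop confirms it. The plate on the ledge has two holes at its left end (crop 287,204 and 287,268), its blue end points right, and it measures about 180 x 88 mm. The bench plate (crop 685,245) is the smaller one. Next I'll move behind the plain end and look with the wrist camera.

```bash
cat >> h.py <<'E'
from scipy.spatial.transform import Rotation as Ro
def quat(yaw,flip=1):  # jaw axis along ledge x (yaw), tool x down
    y=flip*np.array([np.cos(yaw),np.sin(yaw),0]); x=np.array([0,0,-1.]); z=np.cross(x,y)
    q=Ro.from_matrix(np.c_[x,y,z]).as_quat(); return q[[3,0,1,2]]
E
python3 - <<'E'
from rig import env
from h import *
for f in(1,-1): print(f,[env.solve_ik(p,quat(-.08,f)) for p in ([.46,.17,.26],[.46,.17,.085],[.45,.03,.085])])
p=[.47,.17,.26]
best=min((1,-1),key=lambda f:9 if env.solve_ik(p,quat(-.08,f)) is None else abs(env.solve_ik(p,quat(-.08,f))[5]))
print(best)
env.reach(p,quat(-.08,best))
c=env.calibration('wrist');P,d=env.read_camera('wrist');cv2.imwrite('pics/w1.png',P[:,:,::-1])
np.save('pics/w1d.npy',d);np.savez('pics/w1c.npz',**c)
s=env.state();print(s['t'],s['ee_pos'],s['gripper_width'])
E
```

```text
1 [array([ 1.93028480e-01, -1.16947648e-01,  1.84962145e+00, -4.44089210e-16,
        1.40891885e+00,  2.73028480e-01]), array([ 1.93028480e-01,  8.25581635e-02,  2.00553216e+00, -4.44089210e-16,
        1.05350233e+00,  2.73028480e-01]), array([-1.08606172e-01, -1.22994588e-02,  2.10343836e+00, -4.44089210e-16,
        1.05045375e+00, -2.86061716e-02])]
-1 [None, None, None]
1
3.0333 [0.4703166  0.1693783  0.25996212] 0.9971237299220164
```

View pics/w1.png

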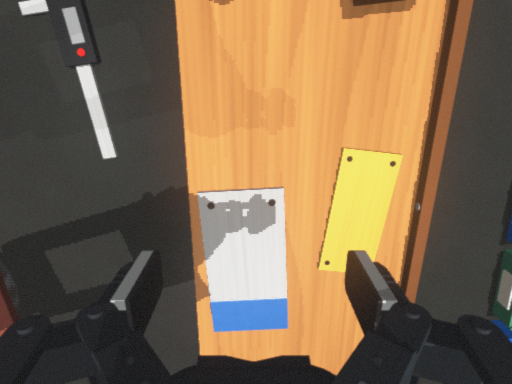

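The wrist view shows the whole plate: plain end at row 190, blue end at rows 299–330, cols 200–288. The brass plate sits to its right, and the ledge's right end is just visible at row ~357. Next I'll measure the plate and the edges.

Run:
```python
from rig import env
from h import *
img=cv2.imread('pics/w1.png'); c=dict(np.load('pics/w1c.npz')); hsv=cv2.cvtColor(img,cv2.COLOR_BGR2HSV)
roi=np.zeros(img.shape[:2],bool); roi[180:345,190:300]=1
blue=big(roi&(hsv[...,0]>95)&(hsv[...,0]<125)&(hsv[...,1]>120))
white=big(roi&(hsv[...,1]<60)&(hsv[...,2]>90))
for n,m in(('b',blue),('w',white),('all',blue|white)):
    m=m.astype(np.uint8); m=cv2.morphologyEx(m,cv2.MORPH_CLOSE,np.ones((5,5)))
    ys,xs=np.nonzero(m); P=cast(c,np.c_[xs,ys],.075)[:,:2]
    r=cv2.minAreaRect((P*1000).astype(np.float32)); print(n,m.sum(),np.round(r[0],1),np.round(r[1],1),r[2],cv2.boxPoints(r).round(1).tolist())
# ledge front edge: per row first wood pixel
wood=(hsv[...,0]>5)&(hsv[...,0]<25)&(hsv[...,1]>90)&(hsv[...,2]>110)
E_=[]
for r in range(5,180,5):
    k=np.nonzero(wood[r,165:230])[0]
    if len(k):E_.append((165+k[0]-.5,r))
P=cast(c,E_,.07)[:,:2]; 
f=np.polyfit(P[:,1],P[:,0],1); res=P[:,0]-np.polyval(f,P[:,1]); P=P[abs(res)<.003]; f=np.polyfit(P[:,1],P[:,0],1);print('front edge x=%.4f*y+%.4f'%tuple(f),len(P),np.std(P[:,0]-np.polyval(f,P[:,1])))
# right end: per col last wood pixel
L=[]
for u in list(range(203,222,2))+list(range(310,345,3)):
    k=np.nonzero(wood[335:384,u])[0]
    if len(k):L.append((u,335+k[-1]+.5))
Q=cast(c,L,.07)[:,:2]; print(np.round(np.c_[L,Q*1000],1).tolist())
# same in top view
img=cv2.imread('pics/top0.png'); t=env.calibration('top');hsv=cv2.cvtColor(img,cv2.COLOR_BGR2HSV)
wood=(hsv[...,0]>5)&(hsv[...,0]<28)&(hsv[...,1]>90)&(hsv[...,2]>110)
L=[(240+np.nonzero(wood[r,240:290])[0][-1]+.5,r) for r in range(160,222,2)]
Q=cast(t,L,.07)[:,:2];f=np.polyfit(Q[:,0],Q[:,1],1);print('top end y=%.4f x+%.4f'%tuple(f),np.std(Q[:,1]-np.polyval(f,Q[:,0])))
cv2.imwrite('pics/w1c.png',cv2.resize(cv2.imread('pics/w1.png')[320:384,180:370],None,fx=4,fy=4,interpolation=2))
```

```text
b 2155 [450.  -15.4] [42.1 88.6] 88.55055236816406 [[405.20001220703125, -35.29999923706055], [493.79998779296875, -37.599998474121094], [494.79998779296875, 4.5], [406.20001220703125, 6.800000190734863]]
w 9058 [452.3  67. ] [152.7  90.8] 88.52069091796875 [[405.0, -8.199999809265137], [495.70001220703125, -10.5], [499.70001220703125, 142.1999969482422], [408.8999938964844, 144.5]]
all 11268 [452.   53.5] [179.9  90.8] 88.55055236816406 [[404.29998779296875, -35.29999923706055], [495.1000061035156, -37.599998474121094], [499.6000061035156, 142.1999969482422], [408.8999938964844, 144.5]]
front edge x=0.0813*y+0.3867 35 0.000279075643503445
[[203.0, 355.5, 385.7, -77.8], [205.0, 355.5, 388.2, -78.1], [207.0, 355.5, 390.7, -78.3], [209.0, 355.5, 393.3, -78.5], [211.0, 355.5, 395.8, -78.7], [213.0, 355.5, 398.4, -78.9], [215.0, 355.5, 400.9, -79.1], [217.0, 355.5, 403.4, -79.3], [219.0, 355.5, 406.0, -79.5], [221.0, 355.5, 408.5, -79.7], [310.0, 363.5, 521.1, -102.3], [313.0, 365.5, 524.9, -106.0], [316.0, 366.5, 528.7, -108.0], [319.0, 367.5, 532.6, -110.0], [322.0, 368.5, 536.4, -112.0], [325.0, 369.5, 540.3, -114.0], [328.0, 370.5, 544.1, -116.1], [331.0, 372.5, 548.0, -119.8], [334.0, 374.5, 551.9, -123.6], [337.0, 374.5, 555.8, -123.9], [340.0, 370.5, 559.7, -117.3], [343.0, 365.5, 563.5, -109.1]]
top end y=-0.0818 x+-0.0869 0.0011355031935075786
```

View pics/w1c.png

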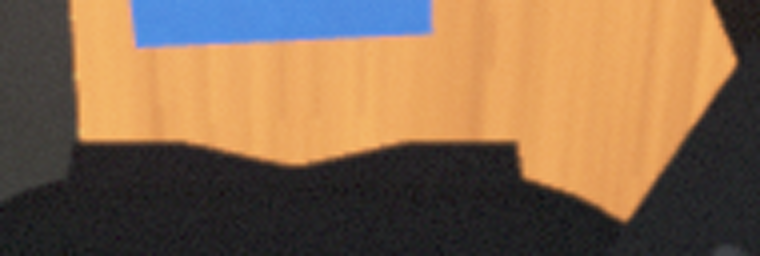

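```bash
cat >> h.py <<'E'
YAW=-.0813; EX=np.array([np.cos(YAW),np.sin(YAW)]); EY=np.array([-np.sin(YAW),np.cos(YAW)]); SEND=-.0869
def W(r,s,z): return [*(r*EX+s*EY),z]
E
python3 - <<'E'
from rig import env
from h import *
c=dict(np.load('pics/w1c.npz'));print('cam',-c['R'].T@c['t'])
q=quat(YAW)
env.grip(.45)
env.reach(W(.445,.215,.13),q)
hit=env.line_to(W(.445,.215,.110),max_speed=.05,stop_force=4)
f0=env.state()['ft_force']
if not hit: hit=env.line_to(W(.445,.215,.080),max_speed=.02,stop_force=3)
s=env.state();print(hit,s['t'],s['ee_pos'],s['ft_force']-f0,s['gripper_width'])
c=env.calibration('wrist');P,d=env.read_camera('wrist');cv2.imwrite('pics/w2.png',P[:,:,::-1])
P,d=env.read_camera('scene');cv2.imwrite('pics/s2.png',cv2.resize(P[160:340,190:370,::-1],None,fx=3,fy=3))
E
```

```text
cam [0.47660808 0.25240897 0.38861262]
True 5.925 [0.46092215 0.17813858 0.08273269] [-2.06356047 -0.33947182  4.49317143] 0.4470359988400919
```

View pics/w2.png

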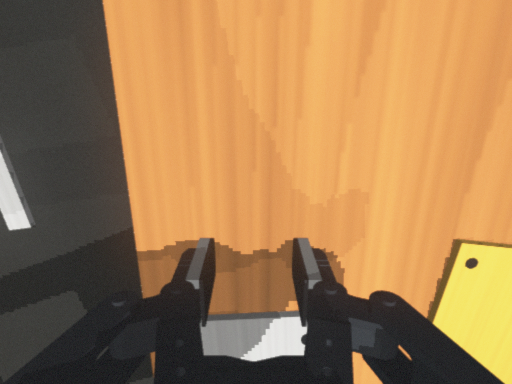

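View pics/s2.png

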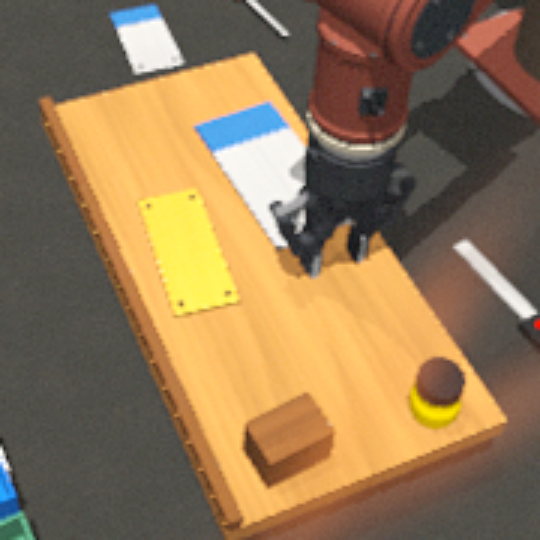

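The fingers are down on bare wood behind the plate's plain end, which shows at row ~320 between them in the wrist view. Next I'll raise 2 mm and push most of the way.

Run:
```python
from rig import env
from h import *
s=env.state(); p=s['ee_pos']; z=.0847
env.line_to([p[0],p[1],z],max_speed=.05)
f0=env.state()['ft_force'];print(f0)
for S in (.19,.15,.11,.07):
    hit=env.line_to(W(.445,S,z),max_speed=.05,stop_force=30)
    s=env.state();print(S,hit,round(s['t'],2),np.round(s['ee_pos'],4),np.round(s['ft_force']-f0,1))
    if hit: break
P,d=env.read_camera('top');cv2.imwrite('pics/t3.png',P[:,:,::-1]);cv2.imwrite('pics/t3c.png',cv2.resize(P[135:235,105:335,::-1],None,fx=3.4,fy=3.4,interpolation=2))
P,d=env.read_camera('scene');cv2.imwrite('pics/s3.png',cv2.resize(P[160:340,190:370,::-1],None,fx=3,fy=3))
```

```text
[ 0.25931896 -0.5307206  -0.85961   ]
0.19 False 6.92 [0.459  0.1529 0.0848] [ 0.1 -0.6  1. ]
0.15 False 7.88 [0.4558 0.113  0.0848] [-0.6  1.6  4.4]
0.11 False 8.82 [0.4525 0.0732 0.0847] [0.5 2.3 4.9]
0.07 False 9.78 [0.4492 0.0334 0.0847] [0.2 2.3 5.8]
```

View pics/t3c.png

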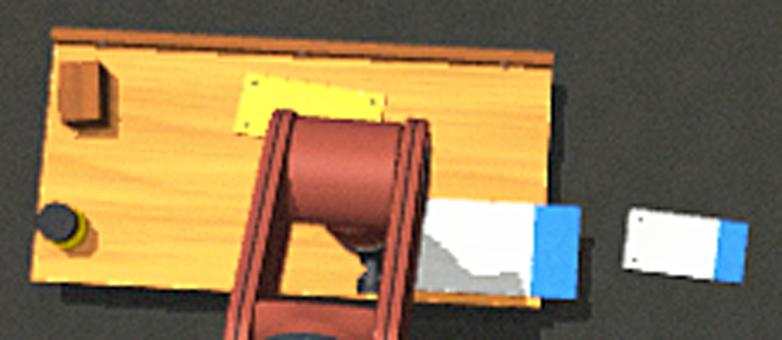

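View pics/s3.png

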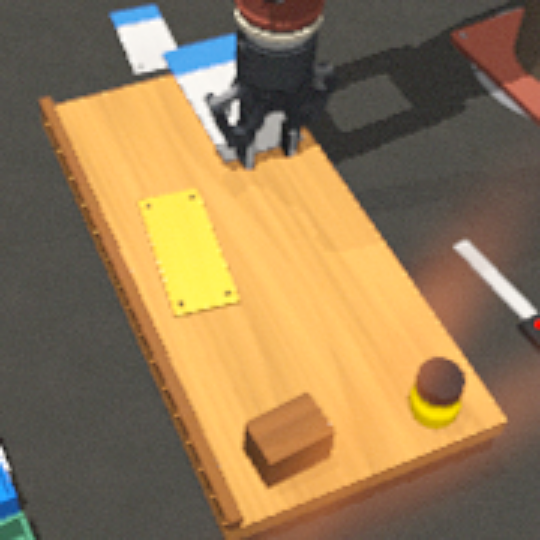

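```bash
cat >> h.py <<'E'
def measure(img,c,roi,z=.075):
    hsv=cv2.cvtColor(img,cv2.COLOR_BGR2HSV); m=np.zeros(img.shape[:2],bool); m[roi[0]:roi[1],roi[2]:roi[3]]=1
    b=big(m&(hsv[...,0]>95)&(hsv[...,0]<125)&(hsv[...,1]>120)); ys,xs=np.nonzero(b); P=cast(c,np.c_[xs,ys],z)[:,:2]
    r=cv2.minAreaRect((P*1000).astype(np.float32)); B=cv2.boxPoints(r)/1000
    print('blue',b.sum(),np.round(r[1],1),'angle',r[2],'r',np.round(np.sort(B@EX)*1000,1),'s-end',np.round((np.sort(B@EY)-SEND)*1000,1)); return r,b
E
python3 - <<'E'
from rig import env
from h import *
t=env.calibration('top')
for f in('top0','t3'): measure(cv2.imread(f'pics/{f}.png'),t,(180,235,220,283))
s=env.state();print(s['ft_force'],s['moment'],s['ee_pos'],np.array(s['ee_pos'])[:2]@EY)
img=cv2.imread('pics/t3.png');cv2.imwrite('pics/t3d.png',cv2.resize(img[185:230,205:285],None,fx=9,fy=9,interpolation=2))
d=env.calibration('scene')
E
```

```text
blue 342 [40.1 87.7] angle 88.76134490966797 r [405.5 407.9 493.  495.4] s-end [ 86.   91.2 126.  131.3]
blue 375 [44.6 94.2] angle 85.07963562011719 r [395.6 395.8 489.8 490. ] s-end [-34.3 -33.9  10.3  10.7]
[0.2136393  2.15588396 4.4249089 ] [ 0.24175996 -0.03258273  0.001417  ] [0.44922174 0.033458   0.08470146] 0.06982899664733748
```

View pics/t3d.png

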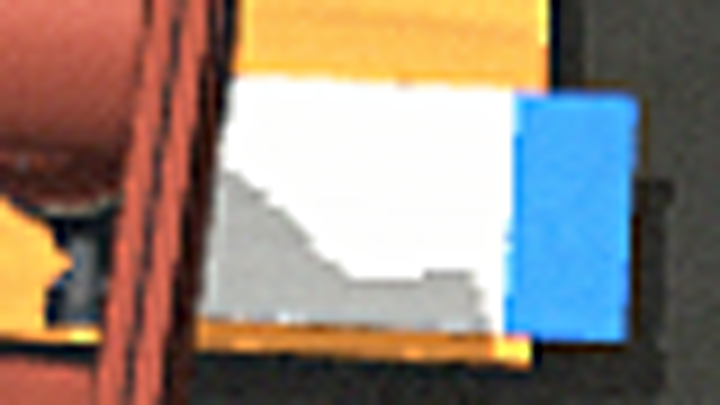

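The plate is moving flush with both fingers. Its blue end is about 34 mm out in the top view (blue right edge at col 635 of the crop), and it is square to about 0.005 rad. Next comes the last ~18 mm, then I'll retreat and check.

Run:
```python
from rig import env
from h import *
env.line_to(W(.445,.052,.0847),max_speed=.03,stop_force=30)
s=env.state();print(round(s['t'],2),s['ee_pos'],np.array(s['ee_pos'])[:2]@EY,s['ft_force'])
env.line_to(W(.445,.075,.0847),max_speed=.05)
env.line_to(W(.445,.075,.16),max_speed=.15)
env.reach(W(.46,.14,.33),quat(YAW))
c=env.calibration('wrist');P,d=env.read_camera('wrist');cv2.imwrite('pics/w4.png',P[:,:,::-1]);np.savez('pics/w4c.npz',**c)
P,d=env.read_camera('top');cv2.imwrite('pics/t4.png',P[:,:,::-1]);cv2.imwrite('pics/t4c.png',cv2.resize(P[135:235,105:335,::-1],None,fx=3.4,fy=3.4,interpolation=2))
measure(cv2.imread('pics/t4.png'),env.calibration('top'),(180,235,220,288))
print(env.state()['t'])
```

```text
10.62 [0.44775603 0.01573783 0.08471844] 0.05204832380183899 [-0.91558626  4.41008622  5.19755222]
blue 378 [44.4 94.1] angle 85.23344421386719 r [394.8 394.8 488.9 489. ] s-end [-51.7 -51.6  -7.3  -7.1]
12.7417
```

View pics/w4.png

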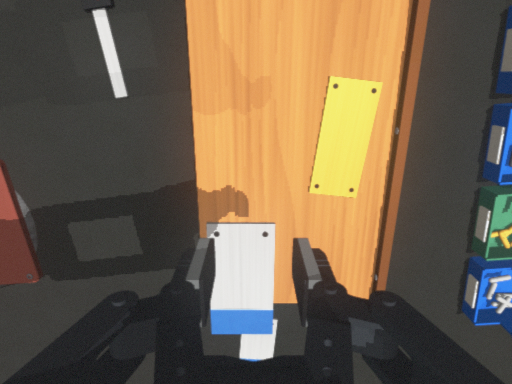

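View pics/t4c.png

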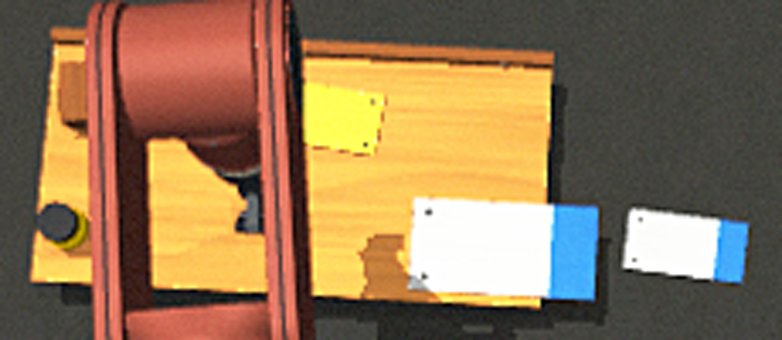

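The top view puts the blue end's edge about 52 mm out and the white line about 7 mm past the end. In the wrist view the ledge's end shows at row ~303, cols 278–295, with the blue line at row ~310. I'll check both there.

Run:
```python
from rig import env
from h import *
img=cv2.imread('pics/w4.png'); c=dict(np.load('pics/w4c.npz')); hsv=cv2.cvtColor(img,cv2.COLOR_BGR2HSV)
r,b=measure(img,c,(295,336,205,280))
m=np.zeros(b.shape,bool);m[215:336,207:280]=1
w=m&(hsv[...,1]<70)&(hsv[...,2]>90); ys,xs=np.nonzero(big(cv2.morphologyEx((w|b).astype(np.uint8),cv2.MORPH_OPEN,np.ones((3,3)))))
P=cast(c,np.c_[xs,ys],.075)[:,:2]*1000; R=cv2.minAreaRect(P.astype(np.float32)); B=cv2.boxPoints(R)/1000
print('plate',np.round(R[0],1),np.round(R[1],1),R[2],'s',np.round((B@EY-SEND)*1000,1))
wood=(hsv[...,0]>5)&(hsv[...,0]<25)&(hsv[...,1]>90)&(hsv[...,2]>110)
L=[(u,285+np.nonzero(wood[285:330,u])[0][-1]+.5) for u in list(range(279,297,3)) if wood[285:330,u].any()]
L+= [(u,285+np.nonzero(wood[285:330,u])[0][-1]+.5) for u in range(320,375,6) if wood[285:330,u].any()]
Q=cast(c,L,.07)[:,:2]; print('end s-SEND mm',np.round((Q@EY-SEND)*1000,1))
cv2.imwrite('pics/w4z.png',cv2.resize(img[215:345,190:390],None,fx=4,fy=4,interpolation=2))
# brass before/after, wrist views
for f in('w1','w4'):
    i=cv2.imread(f'pics/{f}.png');cc=dict(np.load(f'pics/{f}c.npz'));h=cv2.cvtColor(i,cv2.COLOR_BGR2HSV);mm=big((h[...,0]>25)&(h[...,0]<35)&(h[...,1]>120)&(h[...,2]>130))
    ys,xs=np.nonzero(mm);RR=cv2.minAreaRect((cast(cc,np.c_[xs,ys],.075)[:,:2]*1000).astype(np.float32));print('brass',f,RR)
```

```text
blue 1470 [43.3 90.2] angle 85.48355102539062 r [395.2 395.3 485.4 485.5] s-end [-52.3 -52.1  -9.   -8.7]
plate [438.5 -85.4] [182.9  97.7] 85.42296600341797 s [-54.1 -54.  129.  128.8]
end s-SEND mm [-1.4 -1.4 -1.4 -1.4 -1.4 -1.4 26.2 12.6 10.9  7.5  7.5]
brass w1 ((575.82080078125, 104.32071685791016), (138.8788299560547, 58.86528778076172), 78.76335144042969)
brass w4 ((575.7794799804688, 104.17604064941406), (139.0015411376953, 59.092132568359375), 78.7655258178711)
```

View pics/w4z.png

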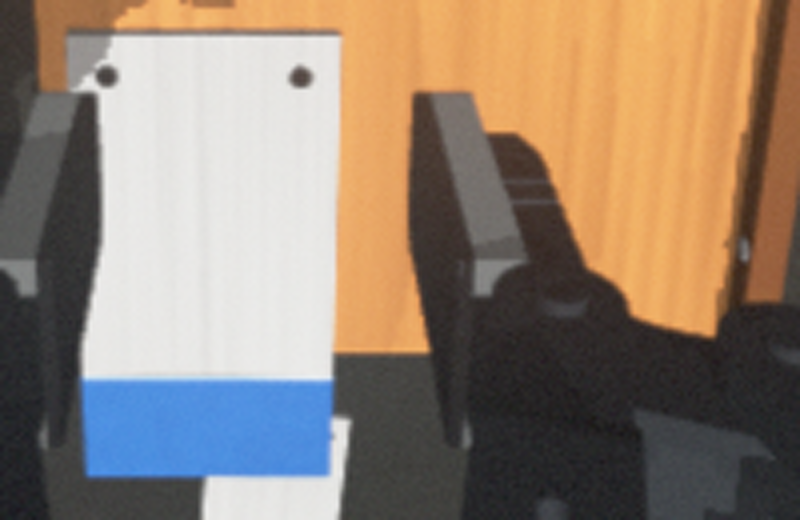

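The wrist view agrees. The ledge end (zoom row 352) lies short of the white line (zoom row 379), so about 6–7 mm of bare steel shows. The plate's yaw is -0.079 against the ledge's -0.081, and the brass plate hasn't moved. The gripper is clear of everything, so I'm handing in.

Run:
```python
from rig import env
env.close_job()
```

```text
the job is handed in; nothing more can be done
```

I pushed the larger steel plate along the ledge with both fingertips against its plain end, backed off, raised the gripper clear of everything and handed the job in. The last reading was 12.7 s, taken just before hand-in.

- **Overhang:** the blue end's edge is about 51–52 mm past the ledge's right-hand end, so all the blue sticks out with about 6–7 mm of bare steel showing. The top and wrist views agree within about 2 mm.
- **Square and flat:** the plate's yaw is -0.079 rad and the ledge's -0.081 rad. It looked flat in the pictures, and its front edge sits about 10 mm inside the ledge's front edge.
- **Brass plate:** it moved less than 0.2 mm between the wrist views before and after.
- **Not measured:** I did not measure the other objects again. Nothing looked out of place in the last pictures, but the arm hid part of the walnut block from above.
- **Unexplained reading:** during the push the wrist showed about 4–6 N upward, more than the 2–4 N pushing force. The fingertips stayed at their set height and the plate moved flush with them, so I went on.

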